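# Clear the cleaner's lid and hold it open at the stay mark

## Task

A bright shell-mill cutter has been left standing on the shut lid of the ultrasonic cleaner: stand it gently, upright, in the free pocket of the red cutter tray. Then take the lid by its bar handle, raise it against its spring until the lid's red pointer is level with the yellow index on the stay, and finish while still holding it there by the bar, so that I can tighten the stay. Do not push the index out of its place, and leave everything else on the bench where it is.

Things in the scene. Friction and masses are not known exactly. Their poses are not given: they have to be found in the camera images.
- washer: the ultrasonic cleaner, a steel tank 240 (x) by 300 (y) mm, rim 140 mm above the bench, control panel on its -x face (knobs to 141 mm in front of the centre). Fixed to the bench. Origin: centre of its underside on the bench; x points from the panel to the hinge, z up. The stay, a quadrant plate, stands at its left side (y = +158 to +186 mm), up to 245 mm above the bench
- hinge (a point): middle of the lid's hinge axis, on the cleaner at x = +118, z = 144 mm of its frame. The axis runs along the cleaner's y. Axes as the cleaner's
- lid (a joint): angle of the lid in rad: 0 shut and level, grows as the front edge rises (to 1.3). A flat steel plate 234 by 300 by 8 mm, 0.73 kg; its mid-plane holds the hinge axis, its top is 148 mm above the bench when shut. A spring pulls it shut: about 7 N straight up at the handle starts it; at 0.6 rad it takes about 10 N square to the lid, or 14 N straight up. Let go, it falls shut
- handle_bar (a point): middle of the handle's round steel bar: diameter 12 mm, 104 mm free length along the cleaner's y, 212 mm in front of the hinge axis, 48 mm above the lid's mid-plane (38 mm clear below it). It can be pinched from above across the cleaner's x; it turns with the lid and may turn between the pads. 192 mm above the bench when shut, about 315 mm at 0.7 rad. Axes as the lid's
- lid_pointer (a point): the lid's red pointer, a 4 mm flat tongue on the lid's left edge, 144 mm in front of the hinge axis. Its x axis lies along the lid, away from the pointer through the hinge axis; level when the lid is shut
- index (a joint): angle in rad at which the yellow index is clamped on the stay's arc, measured about the hinge axis just as the lid's angle: pointer and index are in line when lid equals index. Somewhere from 0.40 to 0.70; friction holds it there
- index_tab (a point): centre of the yellow index block (30 mm radially, 16 mm along the arc, 16 mm wide, black screw head on its outer side), 118 mm from the hinge axis. Its x axis points through the hinge axis as the pointer's does
- cutter: the bright shell-mill cutter with brass-coloured inserts: a cylinder 48 mm in diameter and 46 mm high, 0.3 to 0.5 kg, standing loose on the lid. Origin: centre of its underside, z up along its axis
- tray: the red cutter tray, fixed to the bench, 115 (x) by 226 (y) mm outside, walls 5 mm thick and 13 mm high, floor 5 mm thick. A divider across y = 0 makes two pockets of 105 by about 105 mm, centred at y = +55.5 (free) and y = -55.5 mm (occupied). Origin: centre of its underside, z up
- free_pocket (a point): centre of the floor of the free pocket, 5 mm above the bench, axes as the tray's
- cutter2: a dark, smaller shell mill, 40 mm in diameter and 36 mm high, standing in the tray's other pocket; leave it. Origin: centre of its underside
- oil: white closed oil bottle, 60 mm in diameter and 150 mm high; leave it. Origin: centre of its underside
- spanner: steel spanner, 200 mm long, lying on the bench; leave it. Origin: middle of its underside
- miccase: blue micrometer case, 90 by 150 by 36 mm; leave it. Origin: centre of its underside
- chuck: dark collet chuck standing taper-down in an 80 by 80 by 50 mm wooden block, its tip about 145 mm above the bench; leave it. Origin: its lower end
- nut: steel collet nut lying on the bench, a ring 42 mm in diameter and 20 mm high; leave it. Origin: centre of its underside
Things that resemble listed ones, but are neither listed nor needed, are in the scene too. What is shaped like the cutter but blue is not meant.

How it is judged:
On the way, in this order (a step that is already met when the one before it is completed fails the run):
1. the bright cutter stands upright and let go in the tray's free pocket, the lid still shut (x of cutter in the frame of tray between -0.035 and 0.035 m and y of cutter in the frame of tray between 0.02 and 0.09 m and z of cutter in the frame of tray between 0 and 0.009 m and angle between cutter's own z axis and vertical below 0.12 rad and contact force between the fingers and cutter below 0.1 N and linear speed of cutter below 0.03 m/s and value of joint lid below 0.06 rad), for 0.2 s.
2. the lid, held by its bar, is at the yellow index (angle between the x axis of lid_pointer and the x axis of index_tab, either way round below 0.07 rad and velocity of joint lid between -0.1 and 0.1 rad/s and contact force between the fingers and lid_c0 above 3 N), for 0.3 s.
At the end, for the whole second after the job is handed in: The gripper's fingers hold the handle bar (more than 3 N) and keep the lid still within 0.07 rad (4 degrees: half the index block's width) of the yellow index's angle; the bright cutter stands upright (tilt under 0.12 rad), let go and at rest on the floor of the tray's free pocket (all of step 2 and x of cutter in the frame of tray between -0.035 and 0.035 m and y of cutter in the frame of tray between 0.02 and 0.09 m and z of cutter in the frame of tray between 0 and 0.009 m and angle between cutter's own z axis and vertical below 0.12 rad and contact force between the fingers and cutter below 0.1 N and linear speed of cutter below 0.03 m/s); the arm keeps its last pose, push and grip.
It fails at once if the cutter is dropped (falls free at over 0.6 m/s, about 20 mm) or banged into the tray (more than 60 N) (contact force between cutter and tray above 60 N or (linear speed of cutter above 0.6 m/s and contact force between the fingers and cutter below 0.1 N)).
It fails at once if the yellow index is pushed out of its place (more than 6 mm) (distance of index_tab from where it was at the start of the episode above 0.006 m).
It fails at once if a bystander (dark cutter, oil bottle, spanner, micrometer case, collet chuck, collet nut) is moved more than 25 mm (distance of any of cutter2, oil, spanner, miccase, chuck, nut from where it was at the start of the episode above 0.025 m).
It also fails if it takes over 56 s, if anything falls off the work surface, if the arm or the gripper's body presses on something with over 40 N, if the wrist force passes 120 N, or if a joint passes its speed limit or range.

## Robot

A 6-joint arm with a two-finger parallel gripper is mounted at the origin on the work surface. World frame = base frame: x ahead of the robot, y to its left, z up, the work surface at z = 0. Lengths are in m, angles in rad, forces in N, time in s.
With the tool pointing down it reaches from about 0.25 to 0.8 m from the base axis. Payload 3.9 kg.
Tool frame: the origin (TCP) lies midway between the tips of the shut fingers; the grasp point (between the pads) lies 19 mm behind it; z points along the fingers, y is the line along which they close (so a half turn about z gives the same grasp; the last joint's range is limited). The gripper opens to 85 mm and grips with 20 to 120 N. Pads are 22 mm wide; open, the fingers measure 114 mm over their backs; the gripper's body (76 mm by 85 mm) begins 54 mm behind the grasp point. The pads swing forward as they close: fully open they stand 13 mm farther back than shut.
Start: joints at [-1.123, 0.26, -0.138, 1.173, 0, 1.571], TCP at [0.227, -0.473, 0.231] pointing down, gripper open.
Joint ranges: [-2.78, 2.78], [-0.83, 1.72], [-1.28, 1.37], [-1.9, 2.12], [-1.57, 1.48], [-3.14, 3.14]. Speed limits (rad/s): [2.57, 2.57, 3.14, 3.14, 3.14, 3.14].

## Interface

Orientations are given as a 3x3 rotation matrix whose columns are the frame's x, y, z axes.
In Python, from workcell import bot, imaging gives the robot as it stands.
- The arm moves only by the tool drive_tool, never from a script. Its argument "series" is a list of rows, each a list of 5 numbers: the closure, from -1 (fully open) to 1 (shut), so that 0 is half open, then the shift along the tool's x, y, z as a fraction of full scale, then the turn about the tool's z as a fraction of full scale. A call has exactly 10 rows; each row shifts and turns the commanded pose from where the row before left it, along the tool's axes as they then stand; what a row does not reach is not made up. Full scale, the value 1, is 0.5 m for a shift and 45 degrees for a turn. A row lasts 1/12 s, in which the tool goes at most 41.7 mm and 7.16 degrees, less where a joint would pass 70% of its speed; a pose out of reach is approached as far as the arm can. A call with a number of a shift or a turn outside -1 to 1 is refused whole. A call with a gripper value outside its range is refused whole. The fingers move at their own pace and stop on an object; "newtons" is the grip in N (left out, the last holds). Time passes only in rows, so rows that do not move let the fingers close, or fill a call up. It gives the time, the measured TCP pose, the force, the opening and the grip force at its end, in the units of the state.
- bot.get_state(): the state, without advancing time (a new reading comes with each control period).
- imaging.grab_frame(name): name is "scene" or "side" or "wrist"; returns the picture (420x560x3 uint8, blue, green, red); there is no depth.
- imaging.camera_model(name): a dict with "fx", "fy", "cx", "cy" (pixels), "cam_to_world" (4x4, takes a point from camera to world coordinates). Camera axes: x right, y down, z forward; pixel columns grow to the right and rows downward; lengths in m; the calibration is good to about 2 mm. A picture is of the moment at which its call begins: read the wrist's pose just before it. camera_model takes no time and is no camera call; for the wrist camera it gives the pose at the moment of the call.
- bot.finish_job(): hands the job in; it is judged then, once.
The state is a dict: "clock": time; "joints": joint angles; "qd": joint speeds; "tau": joint torques, N m; "tcp_pos": TCP position; "eef_rot": TCP orientation; "force": force on the tool from outside, world axes, zero at the start; "torque": the same for the moment, N m; "finger_gap": finger opening in m; "gripper_force": force on a finger pad.
Only numpy, scipy, OpenCV 4.12 (cv2) and the standard library are available. Lean on these libraries where they do the work, as an engineer would, in place of code of your own. Each camera call takes 0.05 s, during which the arm holds its last target. There are 200 camera calls.

## Working session

There is one attempt and no reset: what is moved stays moved. The work goes in short steps, Python scripts to look and compute and a tool call to move; the robot and the scene stay as the last step left them, time stands still between calls to the robot, and variables do not carry over. Pictures are saved under pics/ and viewed, at most 10 in all, crops included, and the job is handed in when it is done.

Besides the shell and the picture viewer there is one more tool, called after "Call:" by a JSON object that holds its "fn" and its "kwargs". drive_tool: Moves the arm, as the interface text tells. Shift numbers are shares of 0.5 m and turn numbers shares of 45 degrees, none past 1 either way. Its arguments: {"type":"object","properties":{"series":{"type":"array"},"newtons":{"type":"number"}},"required":["series"]}

```bash
mkdir -p pics
python3 - <<'E'
from workcell import bot, imaging
import cv2, numpy as np
np.set_printoptions(precision=4,suppress=True)
for n in ("scene","side"):
    im=imaging.grab_frame(n); cv2.imwrite(f"pics/{n}0.png",im)
    m=imaging.camera_model(n); print(n,m["fx"],m["fy"],m["cx"],m["cy"]); print(np.array(m["cam_to_world"]))
s=bot.get_state(); print(s)
E
```

```text
scene 536.1418880006822 536.1418880006822 272.0162863228568 208.6340959371047
[[ 0.8477  0.3162 -0.4259  1.2892]
 [ 0.5301 -0.4742  0.703  -1.1218]
 [ 0.0203 -0.8217 -0.5696  1.047 ]
 [ 0.      0.      0.      1.    ]]
side 432.65024973653664 432.65024973653664 285.03108499941516 206.99020071095316
[[-0.834  -0.3224  0.4478  0.008 ]
 [-0.5518  0.4853 -0.6782  0.913 ]
 [ 0.0013 -0.8127 -0.5827  0.9196]
 [ 0.      0.      0.      1.    ]]
{'clock': 0.1, 'joints': array([-1.1231,  0.2606, -0.1392,  1.1727, -0.    ,  1.5708]), 'qd': array([-0.0003, -0.0016,  0.0042,  0.    ,  0.0014,  0.0003]), 'tau': array([ -0.0008, -40.651 ,  25.4527,   0.0101,  -0.0001,   0.    ]), 'tcp_pos': array([ 0.227 , -0.4727,  0.2305]), 'eef_rot': array([[ 0.9014,  0.4329, -0.0008],
       [ 0.4329, -0.9014,  0.0016],
       [-0.    , -0.0017, -1.    ]]), 'force': array([ 0.4316, -1.0809, -0.2134]), 'torque': array([-0.0095,  0.0228, -0.0135]), 'gripper_force': 0.0, 'finger_gap': 0.08542151081551233}
```

View pics/scene0.png

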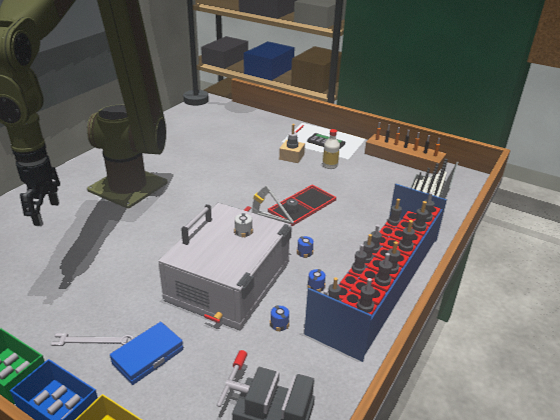

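View pics/side0.png

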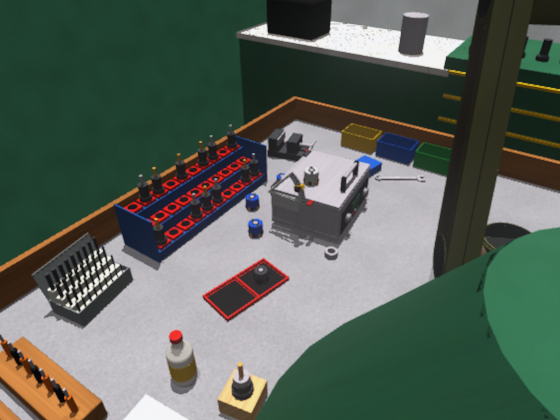

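Scene view: the bright cutter is on the lid at about (243,224), with the bar at (185–210, 208–240). The red tray is at (303,204), its near pocket holding the dark cutter. The blue look-alikes are at (305,245), (316,279) and (280,317). In the side view the cutter is at (311,176) and the tray at (247,288). The only bright, brass-marked cutter on the lid is the one at (243,224); I'll confirm that in enlarged crops.

Run:
```python
import cv2
a=cv2.imread("pics/scene0.png")[175:325,150:350]; cv2.imwrite("pics/sc.png",cv2.resize(a,None,fx=4,fy=4,interpolation=cv2.INTER_CUBIC))
a=cv2.imread("pics/side0.png")[150:330,195:385]; cv2.imwrite("pics/sd.png",cv2.resize(a,None,fx=3.3333,fy=3.3333,interpolation=cv2.INTER_CUBIC))
```

```text
(no output)
```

View pics/sc.png

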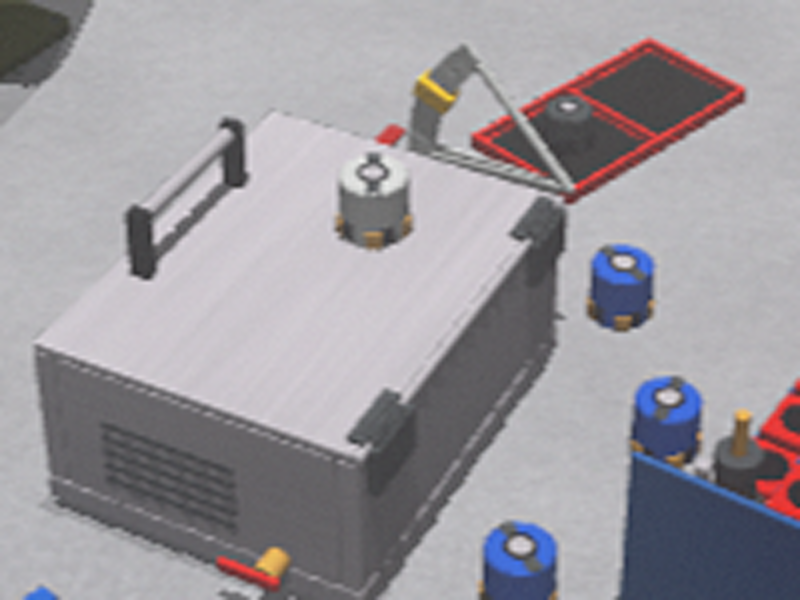

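View pics/sd.png

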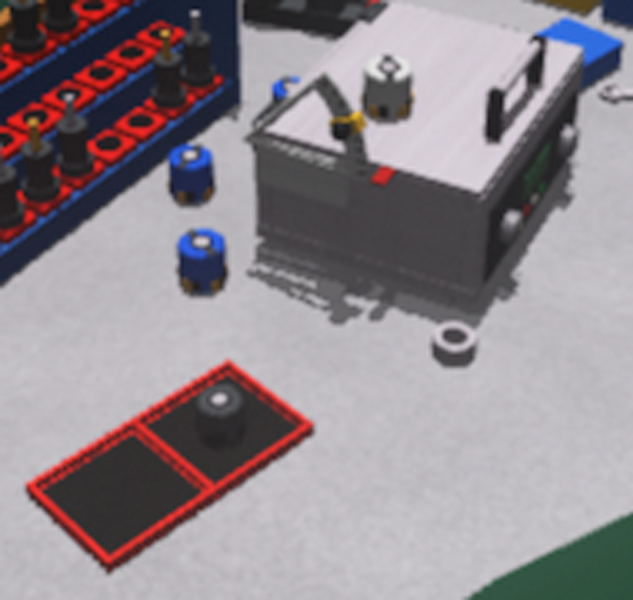

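```bash
cat > h.py <<'E'
from workcell import bot, imaging
import numpy as np
from scipy.optimize import least_squares
np.set_printoptions(precision=4,suppress=True)
M={n:imaging.camera_model(n) for n in ("scene","side")}
def ray(n,u,v):
    m=M[n];T=np.array(m["cam_to_world"]);d=T[:3,:3]@[(u-m["cx"])/m["fx"],(v-m["cy"])/m["fy"],1];return T[:3,3],d
def onz(n,p,z):
    o,d=ray(n,*p);return o+d*(z-o[2])/d[2]
def tri(a,b):
    A=np.zeros((3,3));c=np.zeros(3)
    for o,d in(a,b):
        d=d/np.linalg.norm(d);P=np.eye(3)-np.outer(d,d);A+=P;c+=P@o
    return np.linalg.solve(A,c)
sc=lambda X,Y:(150+X/4-.375,175+Y/4-.375)
sd=lambda X,Y:(195+X/3.3333-.35,150+Y/3.3333-.35)
def fit(loc,w):  # 2D rigid
    loc=np.array(loc,float);w=np.array(w)[:,:2]
    f=lambda p:(loc@np.array([[np.cos(p[2]),np.sin(p[2])],[-np.sin(p[2]),np.cos(p[2])]])+p[:2]-w).ravel()
    best=min((least_squares(f,[*w.mean(0),t]) for t in(0,1.5,-1.5,3)),key=lambda r:r.cost)
    return best.x,best.fun.reshape(-1,2)
E
python3 - <<'E'
from h import *
S=lambda X,Y,z:onz("scene",sc(X,Y),z)
D=lambda X,Y,z:onz("side",sd(X,Y),z)
# lid x from hinge: -234..0 -> washer x 118-234=-116..118
fl,fr,br=S(275,112,.148),S(38,345,.148),S(362,462,.148)
dfl,dfr=D(485,193,.148),D(582,45,.148)
print(fl,fr,br,dfl,dfr)
w,r=fit([(-.116,.15),(-.116,-.15),(.118,-.15),(-.116,.15),(-.116,-.15)],[fl,fr,br,dfl,dfr]);print("washer",w,r)
T=[S(472,138,.013),S(650,40,.013),S(745,92,.013),D(28,488,.013),D(228,362,.013),D(313,427,.013),D(110,562,.013)]
for t in T:print(t)
# scene: 472=occupied end near robot?; match with side
print("cutter",S(374,172,.194),D(390,68,.194),tri(ray("scene",*sc(374,172)),ray("side",*sd(390,68))))
print("bar",S(138,212,.198),S(228,138,.198),D(500,92,.198),D(540,42,.198))
c,s=np.cos(w[2]),np.sin(w[2]);R=np.array([[c,-s],[s,c]])
def loc(p):return np.r_[R.T@(p[:2]-w[:2]),p[2]]
p=tri(ray("scene",*sc(436,92)),ray("side",*sd(350,122)));q=loc(p)
print("index",p,q,"r",np.hypot(q[0]-.118,q[2]-.144),"ang",np.arctan2(q[2]-.144,.118-q[0]))
print("handle",R@[.118-.212,0]+w[:2])
E
```

```text
[ 0.467  -0.0743  0.148 ] [ 0.5005 -0.3722  0.148 ] [ 0.7357 -0.3472  0.148 ] [ 0.4591 -0.076   0.148 ] [ 0.4989 -0.3752  0.148 ]
washer [ 0.5973 -0.2108  0.1214] [[-0.003  -0.0017]
 [-0.0002 -0.0015]
 [-0.0031  0.0017]
 [ 0.0049  0.    ]
 [ 0.0014  0.0015]]
[0.5051 0.1438 0.013 ]
[0.556  0.3651 0.013 ]
[0.6663 0.3362 0.013 ]
[0.6599 0.3404 0.013 ]
[0.6115 0.1216 0.013 ]
[0.5    0.1485 0.013 ]
[0.5524 0.3631 0.013 ]
cutter [ 0.6086 -0.149   0.194 ] [ 0.6075 -0.1526  0.194 ] [ 0.608  -0.1505  0.1948]
bar [ 0.5083 -0.2766  0.198 ] [ 0.505  -0.1762  0.198 ] [ 0.4945 -0.1663  0.198 ] [ 0.5047 -0.274   0.198 ]
index [ 0.5892 -0.0456  0.1952] [0.012  0.165  0.1952] r 0.11776287413691897 ang 0.44997878591374124
handle [ 0.504  -0.2222]
```

The crop confirms it: bright body and brass inserts at scene crop (374,195), standing on the lid; the others are blue. First I lift and turn so the fingers close along the cleaner's x.

Call:
{"fn": "drive_tool", "kwargs": {"series": [[-1, 0, 0, -0.012, -0.158], [-1, 0, 0, -0.012, -0.158], [-1, 0, 0, -0.012, -0.158], [-1, 0, 0, -0.012, -0.158], [-1, 0, 0, -0.012, -0.158], [-1, 0, 0, -0.012, -0.158], [-1, 0, 0, -0.012, -0.158], [-1, 0, 0, -0.012, -0.158], [-1, 0, 0, -0.012, -0.158], [-1, 0, 0, -0.012, -0.158]], "newtons": 40}}

```text
clock: 0.93
tcp_pos: [0.2271, -0.4729, 0.2911]
eef_rot: [[-0.124, 0.992, -0.001], [0.992, 0.124, 0.001], [0.001, -0.0, -1.0]]
force: [0.3, -0.3, 0.4]
finger_gap: 0.0857
gripper_force: 0.0
```

```bash
cat >> h.py <<'E'
def go(x,y,z):
    s=bot.get_state();d=s["eef_rot"].T@(np.array([x,y,z])-s["tcp_pos"])
    yv=s["eef_rot"][:,1];print("tcp",s["tcp_pos"],"yawy",np.arctan2(yv[1],yv[0]),"frac",d/.5,"gap",s["finger_gap"],s["gripper_force"],"F",s["force"],"t",s["clock"])
E
python3 -c "
from h import *
go(.608,-.1505,.29)"
```

```text
tcp [ 0.2271 -0.4729  0.2911] yawy 0.12405239731607166 frac [0.5456 0.8357 0.0024] gap 0.08573963043341537 0.0 F [ 0.2573 -0.3036  0.4261] t 0.9333
```

Call:
{"fn": "drive_tool", "kwargs": {"series": [[-1, 0.039, 0.06, 0, 0], [-1, 0.039, 0.06, 0, 0], [-1, 0.039, 0.06, 0, 0], [-1, 0.039, 0.06, 0, 0], [-1, 0.039, 0.06, 0, 0], [-1, 0.039, 0.06, 0, 0], [-1, 0.039, 0.06, 0, 0], [-1, 0.039, 0.06, 0, 0], [-1, 0.039, 0.06, 0, 0], [-1, 0, 0, 0, 0]]}}

```text
clock: 1.77
tcp_pos: [0.4789, -0.2633, 0.2904]
eef_rot: [[-0.124, 0.992, 0.002], [0.992, 0.124, 0.003], [0.002, 0.002, -1.0]]
force: [0.7, -0.6, 0.4]
finger_gap: 0.0854
gripper_force: 0.0
```

```bash
python3 -c "
from h import *
go(.608,-.1505,.29)"
```

```text
tcp [ 0.4789 -0.2633  0.2904] yawy 0.12425075227634799 frac [0.1918 0.2841 0.0018] gap 0.08536393636377325 0.0 F [ 0.707  -0.6029  0.3592] t 1.7667
```

Call:
{"fn": "drive_tool", "kwargs": {"series": [[-1, 0.032, 0.047, 0, 0], [-1, 0.032, 0.047, 0, 0], [-1, 0.032, 0.047, 0, 0], [-1, 0.032, 0.047, 0, 0], [-1, 0.032, 0.047, 0, 0], [-1, 0.032, 0.048, 0, 0], [-1, 0, 0, 0, 0], [-1, 0, 0, 0, 0], [-1, 0, 0, 0, 0], [-1, 0, 0, 0, 0]]}}

```text
clock: 2.6
tcp_pos: [0.603, -0.156, 0.2912]
eef_rot: [[-0.117, 0.993, -0.001], [0.993, 0.117, -0.0], [-0.0, -0.001, -1.0]]
force: [-0.2, 0.1, -0.6]
finger_gap: 0.0853
gripper_force: 0.0
```

Run:
```python
from h import *
import cv2
go(.608,-.1505,.162)
m=imaging.camera_model("wrist");im=imaging.grab_frame("wrist")
T=np.array(m["cam_to_world"])
for p in([.608,-.1505,.194],[.5892,-.0456,.1952],[.504,-.2222,.192]):
    c=T[:3,:3].T@(np.array(p)-T[:3,3]);print("expect",m["fx"]*c[0]/c[2]+m["cx"],m["fy"]*c[1]/c[2]+m["cy"])
cv2.imwrite("pics/w1.png",im)
```

```text
tcp [ 0.603  -0.156   0.2912] yawy 0.1167908189114636 frac [0.0098 0.0115 0.2584] gap 0.08531888257980091 0.0 F [-0.1637  0.0892 -0.5963] t 2.6
expect 288.3643892898631 200.94898321825343
expect 280.0312011597966 52.209502467211024
expect 157.04317331473322 265.8090117058749
```

View pics/w1.png

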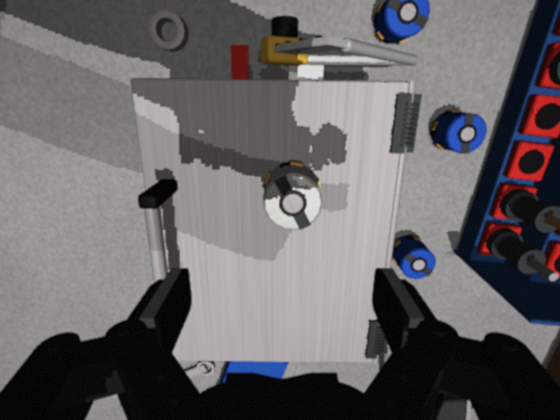

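Wrist view: the cutter top is at (291,203), against (288,201) expected, so the fix is good to about 1–2 mm. The bar is at (155,240) and the index at (280,50), both as predicted. Now I go down over the cutter.

Call:
{"fn": "drive_tool", "kwargs": {"series": [[-1, 0.009, 0.013, 0.02, 0], [-1, 0, 0, 0.04, 0], [-1, 0, 0, 0.04, 0], [-1, 0, 0, 0.04, 0], [-1, 0, 0, 0.04, 0], [-1, 0, 0, 0.03, 0], [-1, 0, 0, 0.025, 0], [-1, 0, 0, 0.02, 0], [-1, 0, 0, 0, 0], [-1, 0, 0, 0, 0]]}}

```text
clock: 3.48
tcp_pos: [0.6094, -0.15, 0.1633]
eef_rot: [[-0.117, 0.993, -0.001], [0.993, 0.117, 0.0], [0.001, -0.001, -1.0]]
force: [-0.0, 0.2, 1.3]
finger_gap: 0.085
gripper_force: 0.0
```

Call:
{"fn": "drive_tool", "kwargs": {"series": [[0.9, 0, 0, 0, 0], [0.9, 0, 0, 0, 0], [0.9, 0, 0, 0, 0], [0.9, 0, 0, 0, 0], [0.9, 0, 0, 0, 0], [0.9, 0, 0, 0, 0], [0.9, 0, 0, 0, 0], [0.9, 0, 0, 0, 0], [0.9, 0, 0, 0, 0], [0.9, 0, 0, 0, 0]], "newtons": 40}}

```text
clock: 4.32
tcp_pos: [0.6108, -0.1501, 0.165]
eef_rot: [[-0.118, 0.993, 0.003], [0.993, 0.118, -0.0], [-0.001, 0.002, -1.0]]
force: [-0.2, 0.2, 5.7]
finger_gap: 0.0469
gripper_force: 41.1
```

```bash
python3 -c "
from h import *
go(.608,-.1505,.30)"
```

```text
tcp [ 0.6108 -0.1501  0.165 ] yawy 0.11798025683752733 frac [-0.0003 -0.0051 -0.2699] gap 0.04694960121317219 41.09640687704086 F [-0.1589  0.2145  5.674 ] t 4.3167
```

Call:
{"fn": "drive_tool", "kwargs": {"series": [[0.9, 0, 0, -0.015, 0], [0.9, 0, 0, -0.02, 0], [0.9, 0, 0, -0.03, 0], [0.9, 0, 0, -0.04, 0], [0.9, 0, 0, -0.04, 0], [0.9, 0, 0, -0.04, 0], [0.9, 0, 0, -0.04, 0], [0.9, 0, 0, -0.03, 0], [0.9, 0, 0, -0.015, 0], [0.9, 0, 0, 0, 0]], "newtons": 50}}

```text
clock: 5.15
tcp_pos: [0.6106, -0.1502, 0.3007]
eef_rot: [[-0.118, 0.993, 0.003], [0.993, 0.118, -0.001], [-0.001, 0.003, -1.0]]
force: [0.8, 0.3, -2.5]
finger_gap: 0.0466
gripper_force: 52.0
```

```bash
python3 -c "
from h import *
go(.596,.297,.30)"
```

```text
tcp [ 0.6106 -0.1502  0.3007] yawy 0.11791195315004707 frac [0.8915 0.0762 0.0007] gap 0.04658497126369791 51.953861117362976 F [ 0.821   0.2725 -2.4544] t 5.15
```

Call:
{"fn": "drive_tool", "kwargs": {"series": [[0.9, 0.03, 0.003, 0, 0], [0.9, 0.05, 0.005, 0, 0], [0.9, 0.06, 0.005, 0, 0], [0.9, 0.06, 0.005, 0, 0], [0.9, 0.06, 0.005, 0, 0], [0.9, 0.06, 0.005, 0, 0], [0.9, 0.06, 0.005, 0, 0], [0.9, 0.06, 0.005, 0, 0], [0.9, 0.06, 0.005, 0, 0], [0.9, 0.06, 0.005, 0, 0]]}}

```text
clock: 5.98
tcp_pos: [0.5993, 0.1328, 0.297]
eef_rot: [[-0.118, 0.993, -0.004], [0.993, 0.118, -0.0], [-0.0, -0.004, -1.0]]
force: [-0.3, -0.6, -3.0]
finger_gap: 0.0467
gripper_force: 52.0
```

Call:
{"fn": "drive_tool", "kwargs": {"series": [[0.9, 0.06, 0.005, 0, 0], [0.9, 0.06, 0.005, 0, 0], [0.9, 0.06, 0.005, 0, 0], [0.9, 0.06, 0.005, 0, 0], [0.9, 0.04, 0.003, 0, 0], [0.9, 0.03, 0.003, 0, 0], [0.9, 0.015, 0.001, 0, 0], [0.9, 0, 0, 0, 0], [0.9, 0, 0, 0, 0], [0.9, 0, 0, 0, 0]]}}

```text
clock: 6.82
tcp_pos: [0.5952, 0.2925, 0.2986]
eef_rot: [[-0.116, 0.993, -0.0], [0.993, 0.116, -0.001], [-0.001, -0.001, -1.0]]
force: [0.3, 0.2, -3.5]
finger_gap: 0.0466
gripper_force: 52.0
```

Run:
```python
from h import *
import cv2
go(.596,.297,.023)
cv2.imwrite("pics/w2.png",np.hstack([cv2.resize(imaging.grab_frame("wrist"),(400,300)),cv2.resize(imaging.grab_frame("side")[150:330,190:430],(400,300),interpolation=2)]))
m=imaging.camera_model("wrist");T=np.array(m["cam_to_world"])
p=[.596,.297,.005];c=T[:3,:3].T@(np.array(p)-T[:3,3]);print((m["fx"]*c[0]/c[2]+m["cx"])/1.4,(m["fy"]*c[1]/c[2]+m["cy"])/1.4)
```

```text
tcp [0.5952 0.2925 0.2986] yawy 0.11658958435385292 frac [0.0093 0.003  0.5513] gap 0.046620934824024574 51.96195960044861 F [ 0.3469  0.1623 -3.5439] t 6.8167
201.39272326150683 111.11171402529575
```

View pics/w2.png

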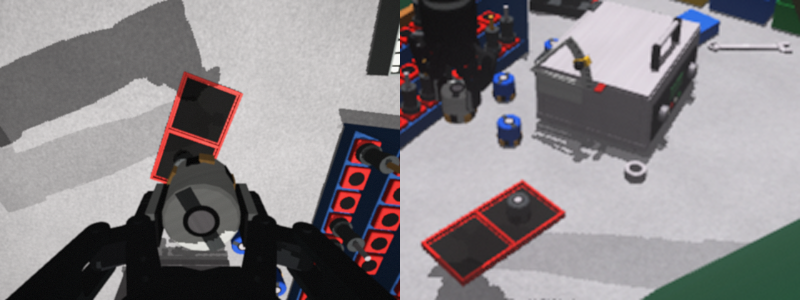

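The free pocket's centre is at (204,111) in the left half, against (201,111) predicted. Now I lower it.

Call:
{"fn": "drive_tool", "kwargs": {"series": [[0.9, 0.009, 0.003, 0.04, 0], [0.9, 0, 0, 0.06, 0], [0.9, 0, 0, 0.06, 0], [0.9, 0, 0, 0.06, 0], [0.9, 0, 0, 0.06, 0], [0.9, 0, 0, 0.06, 0], [0.9, 0, 0, 0.06, 0], [0.9, 0, 0, 0.06, 0], [0.9, 0, 0, 0.04, 0], [0.9, 0, 0, 0.02, 0]]}}

```text
clock: 7.75
tcp_pos: [0.5942, 0.2962, 0.0355]
eef_rot: [[-0.116, 0.993, -0.005], [0.993, 0.116, -0.003], [-0.002, -0.005, -1.0]]
force: [-0.2, 0.2, -4.4]
finger_gap: 0.0464
gripper_force: 52.1
```

Call:
{"fn": "drive_tool", "kwargs": {"series": [[0.9, 0, 0, 0, 0], [0.9, 0, 0, 0, 0], [0.9, 0, 0, 0.004, 0], [0.9, 0, 0, 0.004, 0], [0.9, 0, 0, 0.004, 0], [0.9, 0, 0, 0.004, 0], [0.9, 0, 0, 0.003, 0], [0.9, 0, 0, 0.003, 0], [0.9, 0, 0, 0, 0], [0.9, 0, 0, 0, 0]]}}

```text
clock: 8.58
tcp_pos: [0.5959, 0.2984, 0.0276]
eef_rot: [[-0.118, 0.993, -0.0], [0.993, 0.118, -0.0], [-0.0, -0.0, -1.0]]
force: [0.1, -0.5, -3.1]
finger_gap: 0.0467
gripper_force: 52.2
```

```bash
python3 -c "
from h import *
go(.596,.297,.021)"
```

```text
tcp [0.5959 0.2984 0.0276] yawy 0.11797140152752994 frac [-0.0029 -0.0002  0.0133] gap 0.04671078281021482 52.154279351234436 F [ 0.1242 -0.5403 -3.0988] t 8.5833
```

Call:
{"fn": "drive_tool", "kwargs": {"series": [[0.9, 0, 0, 0.003, 0], [0.9, 0, 0, 0.003, 0], [0.9, 0, 0, 0.002, 0], [0.9, 0, 0, 0.002, 0], [0.9, 0, 0, 0.001, 0], [0.9, 0, 0, 0.001, 0], [0.9, 0, 0, 0.001, 0], [0.9, 0, 0, 0, 0], [0.9, 0, 0, 0, 0], [0.9, 0, 0, 0, 0]]}}

```text
clock: 9.42
tcp_pos: [0.596, 0.2985, 0.0225]
eef_rot: [[-0.118, 0.993, 0.0], [0.993, 0.118, 0.0], [0.0, 0.0, -1.0]]
force: [-2.7, -1.7, 5.6]
finger_gap: 0.0469
gripper_force: 53.0
```

Call:
{"fn": "drive_tool", "kwargs": {"series": [[-0.1, 0, 0, 0, 0], [-0.2, 0, 0, 0, 0], [-0.4, 0, 0, 0, 0], [-0.6, 0, 0, 0, 0], [-0.7, 0, 0, 0, 0], [-0.7, 0, 0, 0, 0], [-0.7, 0, 0, 0, 0], [-0.7, 0, 0, -0.01, 0], [-0.7, 0, 0, -0.02, 0], [-0.7, 0, 0, -0.03, 0]]}}

```text
clock: 10.25
tcp_pos: [0.5951, 0.298, 0.0509]
eef_rot: [[-0.118, 0.993, -0.002], [0.993, 0.118, -0.001], [-0.001, -0.003, -1.0]]
force: [0.3, -0.3, 0.9]
finger_gap: 0.0726
gripper_force: 0.0
```

Call:
{"fn": "drive_tool", "kwargs": {"series": [[-0.7, 0, 0, -0.05, 0], [-0.7, 0, 0, -0.06, 0], [-0.7, 0, 0, -0.06, 0], [-0.7, 0, 0, -0.06, 0], [-0.7, 0, 0, -0.06, 0], [-0.7, 0, 0, -0.06, 0], [-0.7, 0, 0, -0.06, 0], [-0.7, 0, 0, -0.06, 0], [-0.7, 0, 0, -0.04, 0], [-0.7, 0, 0, 0, 0]]}}

```text
clock: 11.08
tcp_pos: [0.5978, 0.2994, 0.3133]
eef_rot: [[-0.118, 0.993, 0.01], [0.993, 0.118, 0.005], [0.004, 0.01, -1.0]]
force: [0.5, 0.8, 0.8]
finger_gap: 0.0728
gripper_force: 0.0
```

Run:
```python
from h import *
import cv2
go(.504,-.222,.31)
cv2.imwrite("pics/w3.png",np.hstack([cv2.resize(imaging.grab_frame("wrist"),(400,300)),cv2.resize(imaging.grab_frame("side")[150:330,190:430],(400,300),interpolation=2)]))
```

```text
tcp [0.5978 0.2994 0.3133] yawy 0.11790467945099234 frac [-1.0135 -0.3091 -0.0001] gap 0.07275469391944396 0.0 F [0.4741 0.7931 0.8259] t 11.0833
```

View pics/w3.png

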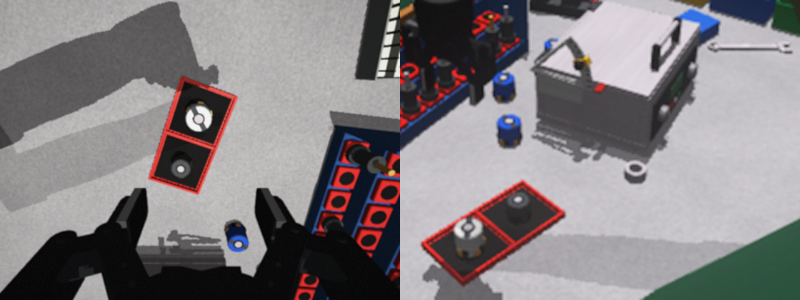

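The bright cutter stands upright in the centre of the free pocket, at (198,120) in the left half. Next I move above the bar.

Call:
{"fn": "drive_tool", "kwargs": {"series": [[-0.7, -0.04, -0.012, 0, 0], [-0.7, -0.06, -0.018, 0, 0], [-0.7, -0.06, -0.018, 0, 0], [-0.7, -0.06, -0.018, 0, 0], [-0.7, -0.06, -0.018, 0, 0], [-0.7, -0.06, -0.018, 0, 0], [-0.7, -0.06, -0.018, 0, 0], [-0.7, -0.06, -0.018, 0, 0], [-0.7, -0.06, -0.018, 0, 0], [-0.7, -0.06, -0.018, 0, 0]]}}

```text
clock: 12.02
tcp_pos: [0.5422, -0.0011, 0.3048]
eef_rot: [[-0.118, 0.993, -0.003], [0.993, 0.118, -0.0], [0.0, -0.003, -1.0]]
force: [0.5, 0.6, 0.9]
finger_gap: 0.0725
gripper_force: 0.0
```

Call:
{"fn": "drive_tool", "kwargs": {"series": [[-0.7, -0.06, -0.018, 0, 0], [-0.7, -0.06, -0.018, 0, 0], [-0.7, -0.06, -0.018, 0, 0], [-0.7, -0.06, -0.018, 0, 0], [-0.7, -0.06, -0.018, 0, 0], [-0.7, -0.05, -0.015, 0, 0], [-0.7, -0.04, -0.012, 0, 0], [-0.7, 0, 0, 0, 0], [-0.7, 0, 0, 0, 0], [-0.7, 0, 0, 0, 0]]}}

```text
clock: 12.85
tcp_pos: [0.5081, -0.1996, 0.3054]
eef_rot: [[-0.118, 0.993, -0.002], [0.993, 0.118, 0.001], [0.002, -0.002, -1.0]]
force: [0.5, 0.1, 0.0]
finger_gap: 0.0728
gripper_force: 0.0
```

Run:
```python
from h import *
import cv2
go(.504,-.222,.18)
m=imaging.camera_model("wrist");cv2.imwrite("pics/w4.png",imaging.grab_frame("wrist"))
T=np.array(m["cam_to_world"])
np.savez("w4.npz",T=T,k=[m["fx"],m["fy"],m["cx"],m["cy"]])
for p in([.504,-.2222,.192],):
    c=T[:3,:3].T@(np.array(p)-T[:3,3]);print("expect",m["fx"]*c[0]/c[2]+m["cx"],m["fy"]*c[1]/c[2]+m["cy"])
```

```text
tcp [ 0.5081 -0.1996  0.3054] yawy 0.11789736758842341 frac [-0.044  -0.0129  0.2507] gap 0.07279500986003322 0.0 F [0.4606 0.1096 0.0279] t 12.85
expect 273.5866908714008 224.7848535567141
```

View pics/w4.png

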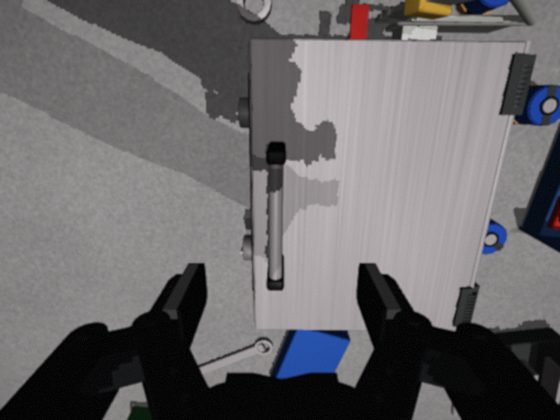

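The bar's middle is at (275.5,218), against (273.6,225) expected, so the bar is 2 mm further along tool +y and 6 mm further along +x. The centre is then about (0.505,-0.216). I correct for that and descend.

Call:
{"fn": "drive_tool", "kwargs": {"series": [[-0.7, -0.032, -0.01, 0, 0], [-0.7, 0, 0, 0.03, 0], [-0.7, 0, 0, 0.04, 0], [-0.7, 0, 0, 0.04, 0], [-0.7, 0, 0, 0.04, 0], [-0.7, 0, 0, 0.04, 0], [-0.7, 0, 0, 0.03, 0], [-0.7, 0, 0, 0.025, 0], [-0.7, 0, 0, 0.016, 0], [-0.7, 0, 0, 0, 0]]}}

```text
clock: 13.73
tcp_pos: [0.5045, -0.2151, 0.1739]
eef_rot: [[-0.119, 0.993, -0.003], [0.993, 0.119, 0.002], [0.002, -0.003, -1.0]]
force: [0.6, -0.3, -0.2]
finger_gap: 0.0723
gripper_force: 0.0
```

Call:
{"fn": "drive_tool", "kwargs": {"series": [[0, 0, 0, 0, 0], [0.4, 0, 0, 0, 0], [0.7, 0, 0, 0, 0], [1, 0, 0, 0, 0], [1, 0, 0, 0, 0], [1, 0, 0, 0, 0], [1, 0, 0, 0, 0], [1, 0, 0, 0, 0], [1, 0, 0, 0, 0], [1, 0, 0, 0, 0]], "newtons": 60}}

```text
clock: 14.57
tcp_pos: [0.5045, -0.2171, 0.1764]
eef_rot: [[-0.117, 0.993, -0.001], [0.993, 0.117, -0.001], [-0.001, -0.001, -1.0]]
force: [-5.1, -0.1, 5.9]
finger_gap: 0.0101
gripper_force: 58.5
```

Run:
```python
from h import *
go(.505,-.216,.175)
s=bot.get_state();t=s["tcp_pos"];ex=np.array([np.cos(.12),np.sin(.12),0])
a0=np.arctan2(48,212);L=np.hypot(.212,.048);prev=np.zeros(2)
for a in (.05,.1,.15,.2,.25,.3,.35,.4,.45):
    d=L*np.array([np.cos(a0)-np.cos(a0+a),np.sin(a0+a)-np.sin(a0)]);print(a,"y,z frac total",d[0]/.5,-d[1]/.5,"step",(d-prev)/.5);prev=d
```

```text
tcp [ 0.5045 -0.2171  0.1764] yawy 0.11716765287090802 frac [0.002  0.0012 0.0028] gap 0.010054935393237369 58.50956439971924 F [-5.0767 -0.1104  5.8735] t 14.5667
0.05 y,z frac total 0.0053278898425194385 -0.021071192768684365 step [0.0053 0.0211]
0.1 y,z frac total 0.011702241920212584 -0.04184976852494561 step [0.0064 0.0208]
0.15 y,z frac total 0.01910712367258361 -0.06228379165066612 step [0.0074 0.0204]
0.2 y,z frac total 0.02752402675163941 -0.08232218772986513 step [0.0084 0.02  ]
0.25 y,z frac total 0.036931913283120815 -0.10191487120813963 step [0.0094 0.0196]
0.3 y,z frac total 0.04730726845023164 -0.12101287058046613 step [0.0104 0.0191]
0.35 y,z frac total 0.05862415926843466 -0.13956845079445976 step [0.0113 0.0186]
0.4 y,z frac total 0.07085429940440721 -0.15753523256314478 step [0.0122 0.018 ]
0.45 y,z frac total 0.0839671198771431 -0.17486830828901856 step [0.0131 0.0173]
```

Call:
{"fn": "drive_tool", "kwargs": {"series": [[1, 0, 0.0026, -0.0106, 0], [1, 0, 0.0027, -0.0105, 0], [1, 0, 0.003, -0.0104, 0], [1, 0, 0.0034, -0.0104, 0], [1, 0, 0.0036, -0.0102, 0], [1, 0, 0.0038, -0.0102, 0], [1, 0, 0.004, -0.01, 0], [1, 0, 0.0044, -0.01, 0], [1, 0, 0.0046, -0.0098, 0], [1, 0, 0.0048, -0.0098, 0]], "newtons": 70}}

```text
clock: 15.4
tcp_pos: [0.5209, -0.2153, 0.2253]
eef_rot: [[-0.117, 0.993, -0.008], [0.993, 0.117, -0.001], [-0.0, -0.008, -1.0]]
force: [-5.7, -5.9, -6.8]
finger_gap: 0.0092
gripper_force: 68.2
```

Call:
{"fn": "drive_tool", "kwargs": {"series": [[1, 0, 0.005, -0.0096, 0], [1, 0, 0.0054, -0.0095, 0], [1, 0, 0.0055, -0.0094, 0], [1, 0, 0.0058, -0.0092, 0], [1, 0, 0.006, -0.009, 0], [1, 0, 0.0062, -0.009, 0], [1, 0, 0.0064, -0.0088, 0], [1, 0, 0, 0, 0], [1, 0, 0, 0, 0], [1, 0, 0, 0, 0]]}}

```text
clock: 16.23
tcp_pos: [0.5393, -0.2133, 0.2573]
eef_rot: [[-0.116, 0.993, -0.011], [0.993, 0.116, -0.002], [-0.001, -0.011, -1.0]]
force: [-9.3, -6.0, -5.5]
finger_gap: 0.0092
gripper_force: 68.4
```

Run:
```python
from h import *
import cv2
go(.505,-.216,.175)
out=[]
for n,(y,x) in {"scene":(165,200),"side":(145,240)}.items():
    im=imaging.grab_frame(n);cv2.imwrite(f"pics/{n}5.png",im);out.append(cv2.resize(im[y:y+100,x:x+80] if n=="scene" else im[y:y+100,x+20:x+100],(400,500),interpolation=2))
cv2.imwrite("pics/c5.png",np.hstack(out))
```

```text
tcp [ 0.5393 -0.2133  0.2573] yawy 0.11637258551726341 frac [ 0.0027 -0.0671  0.1653] gap 0.009197147322928128 68.44601154327393 F [-9.2967 -6.0165 -5.5102] t 16.2333
```

View pics/c5.png

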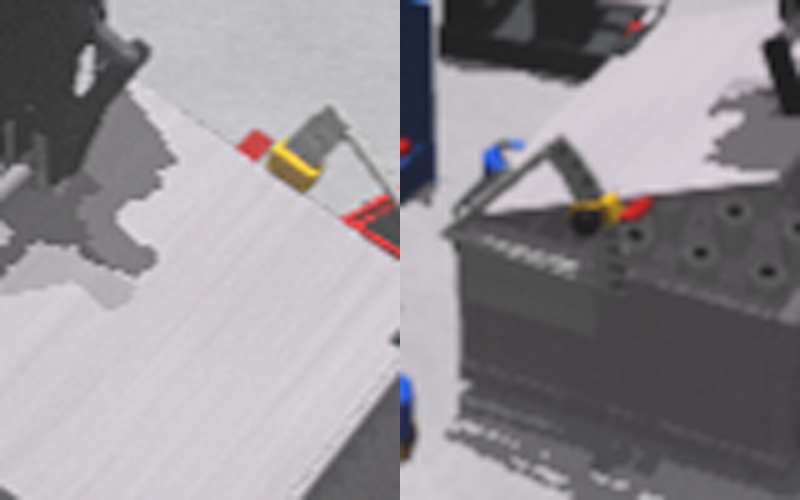

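Run:
```python
from h import *
w=np.array([.5973,-.2108,.1190]);c,s=np.cos(w[2]),np.sin(w[2]);R=np.array([[c,-s],[s,c]])
A=lambda X,Y:(200+X/5-.4,165+Y/5-.4);B=lambda X,Y:(260+(X-400)/5-.4,145+Y/5-.4)
for n,a,b in(("index",(294,165),(604,209)),("pointer",(254,145),(637,208))):
    p=tri(ray("scene",*A(*a)),ray("side",*B(*b)));q=np.r_[R.T@(p[:2]-w[:2]),p[2]]
    print(n,q,"r",np.hypot(q[0]-.118,q[2]-.144),"ang",np.arctan2(q[2]-.144,.118-q[0]))
# lid angle from tcp (bar) position
t=bot.get_state()["tcp_pos"];p0=np.array([.5045,-.2171,.173]);d=R.T@(t[:2]-p0[:2])
a0=np.arctan2(48,212);L=np.hypot(.212,.048)
print("lid from tcp",np.arctan2(.048+t[2]-p0[2],.212-d[0])-a0)
```

```text
index [0.01   0.1648 0.195 ] r 0.1194259859861821 ang 0.44122698770290947
pointer [-0.0135  0.164   0.2021] r 0.1437888892362934 ang 0.4162574038500363
lid from tcp 0.4189798813176604
```

The pointer reads 0.417 and the index 0.441–0.450, so I raise the lid about 0.027 rad.

Call:
{"fn": "drive_tool", "kwargs": {"series": [[1, 0, 0.0035, -0.0048, 0], [1, 0, 0.0035, -0.0048, 0], [1, 0, 0, 0, 0], [1, 0, 0, 0, 0], [1, 0, 0, 0, 0], [1, 0, 0, 0, 0], [1, 0, 0, 0, 0], [1, 0, 0, 0, 0], [1, 0, 0, 0, 0], [1, 0, 0, 0, 0]]}}

```text
clock: 17.17
tcp_pos: [0.5431, -0.2129, 0.2627]
eef_rot: [[-0.116, 0.993, -0.01], [0.993, 0.116, -0.002], [-0.001, -0.01, -1.0]]
force: [-10.6, -5.0, -3.7]
finger_gap: 0.0093
gripper_force: 68.4
```

Run:
```python
from h import *
import cv2
w=np.array([.5973,-.2108,.1190]);c,s=np.cos(w[2]),np.sin(w[2]);R=np.array([[c,-s],[s,c]])
P=[]
for n in("scene","side"):
    im=imaging.grab_frame(n);hsv=cv2.cvtColor(im,cv2.COLOR_BGR2HSV)
    b=(235,180,270,210) if n=="scene" else (300,175,320,200)
    k=((hsv[...,0]<6)|(hsv[...,0]>174))&(hsv[...,1]>150)&(hsv[...,2]>60)
    k=k[b[1]:b[3],b[0]:b[2]];y,x=np.nonzero(k);P.append(ray(n,x.mean()+b[0],y.mean()+b[1]));print(n,len(x),x.mean()+b[0],y.mean()+b[1])
p=tri(*P);q=np.r_[R.T@(p[:2]-w[:2]),p[2]]
print(q,"r",np.hypot(q[0]-.118,q[2]-.144),"ang",np.arctan2(q[2]-.144,.118-q[0]))
t=bot.get_state()["tcp_pos"];p0=np.array([.5045,-.2171,.173]);d=R.T@(t[:2]-p0[:2])
print("lid tcp",np.arctan2(.048+t[2]-p0[2],.212-d[0])-np.arctan2(48,212));go(0,0,0)
```

```text
scene 20 251.65 193.5
side 18 306.3888888888889 185.05555555555554
[-0.0098  0.1627  0.2044] r 0.14136170690063288 ang 0.4416245892748502
lid tcp 0.4489269555546066
tcp [ 0.5431 -0.2129  0.2627] yawy 0.11631248556048253 frac [ 0.5494 -1.0243  0.5349] gap 0.009098449953220804 68.36094260215759 F [-11.0439  -6.1869  -2.5013] t 17.2667
```

The lid is at 0.442–0.449 and the index at about 0.445. It is still and firmly held, so I hand the job in.

```bash
python3 -c "
from workcell import bot
print(bot.finish_job())"
```

```text
the job is handed in; nothing more can be done
None
```

The bright cutter stands upright in the tray's free pocket, and I handed the job in with the gripper holding the bar and the lid at about 0.445 rad, level with the index to within about 0.01 rad by my measurement; no verdict came back.

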